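# Fetch the sample pot from behind the big containers and set it on the gamma counter

## Robot

A 6-joint arm with a two-finger parallel gripper is mounted at the origin on the work surface. World frame = base frame: x ahead of the robot, y to its left, z up, the work surface at z = 0. Lengths are in m, angles in rad, forces in N, time in s.
With the tool pointing down it reaches from about 0.35 to 0.775 m from the base axis. Payload 5.5 kg.
Tool frame: the origin (TCP) lies at the very end of the fingers, on their centre line; the grasp point (between the pads) lies 19 mm behind it; z points along the fingers, y is the line along which they close (so a half turn about z gives the same grasp; the last joint's range is limited). The gripper opens to 85 mm and grips with 20 to 120 N. Pads are 22 mm wide; open, the fingers measure 114 mm over their backs; the gripper's body (76 mm by 85 mm) begins 54 mm behind the grasp point. The pads swing forward as they close: fully open they stand 13 mm farther back than shut.
Start: joints at [-1.256, 0.313, 0.046, 1.304, 0, 1.431], TCP at [0.253, -0.517, 0.231] pointing down, gripper open.
Joint ranges: [-2.76, 2.76], [-0.86, 1.69], [-1.03, 1.26], [-2.2, 2.34], [-1.47, 1.5], [-3.14, 3.14]. Speed limits (rad/s): [2.57, 2.57, 3.14, 3.14, 3.14, 3.14].

## Interface

Orientations are given as a unit quaternion [w, x, y, z].
In Python, from workcell import env gives the robot as it stands. The module is installed in compiled form; this text tells all that it offers.
- The arm moves only by the tool jog_arm, never from a script. Its arguments are lists of equal length, an entry for each row: "gripper": the opening, from 0 (shut) to 1 (fully open); "offset": the shift along the world's x, y, z in cm, a list of three; "twist": the turn about the world's z in degrees. In form: {"gripper": [gripper, ...], "offset": [[dx, dy, dz], ...], "twist": [twist, ...]}. A call has exactly 8 rows; each row is the pose to reach, as a shift and turn from the pose commanded when the call began; what a row does not reach only later rows make up. A row lasts 1/8 s, in which the tool goes at most 62.5 mm and 10.7 degrees, less where a joint would pass 70% of its speed; a pose out of reach is approached as far as the arm can. A call with a gripper value outside its range is refused whole. The fingers move at their own pace and stop on an object; "squeeze" is the grip in N (left out, the last holds). Time passes only in rows, so rows that repeat a pose let the fingers close, or fill a call up. It gives the time, the measured TCP pose, the force, the opening and the grip force at its end, in the units of the state.
- env.get_state(): the state, without advancing time (a new reading comes with each control period).
- env.read_camera(name): name is "scene" or "top" or "wrist"; returns a dict with "image" (400x640x3 uint8, red, green, blue), "z_map" (400x640 float32, m along the optical axis (not along the pixel's ray), 0 where there is no reading), "fovy" (degrees; the focal length in pixels is half the picture's height over the tangent of half this angle, whatever the lens; pixels are square), "cx", "cy" (the principal point, pixels), "cam_to_world" (4x4, takes a point from camera to world coordinates). Camera axes: x right, y up, looking along -z (the intrinsics and any distortion apply to the point x, -y, -z); pixel columns grow to the right and rows downward; lengths in m; the calibration is good to about 2 mm. A picture is of the moment at which its call begins.
- env.hand_in(): hands the job in; it is judged then, once.
The state is a dict: "clock": time; "joint_pos": joint angles; "qvel": joint speeds; "tau": joint torques, N m; "tcp_pos": TCP position; "orientation": TCP orientation; "wrist_force": force on the tool from outside, world axes, zero at the start; "ft_torque": the same for the moment, N m; "finger_gap": finger opening in m; "grip_force": force on a finger pad.
Only numpy, scipy, OpenCV 4.12 (cv2) and the standard library are available. Lean on these libraries where they do the work, as an engineer would, in place of code of your own. Each camera call takes 0.05 s, during which the arm holds its last target. There are 200 camera calls.

## Task

The small flat sample pot stands on the steel board behind three taller containers. Leaving the pot where it is, move the three containers over to the grey tray so they all stand in it together; then set the pot down gently on the middle of the counter's round detector top, and only after that put each of the three containers back on the board exactly where it stood before. Keep the containers and the pot upright throughout, and leave the two small dishes on the board's front corners where they are.

Things in the scene. Friction and masses are not known exactly. Their poses are not given: they have to be found in the camera images.
- jar_mid (a point): Tall slim round jar, 122 mm high, body 45 mm across, straight ribbed white screw cap 48 mm across in the top 26 mm, about 0.22 kg. The point is on its axis half-way up (61 mm above its underside); z up along its axis. Starts upright on the board in one of three places round the pot (in front of it, or to either side); which of the three containers has which place varies.
- canister_mid (a point): Square canister, 108 mm high, body 47 x 47 mm, with a square white lid 50 x 50 mm in the top 20 mm, about 0.25 kg. The point is on its axis half-way up (54 mm above its underside); its x and y axes are square to its flat sides, z up. Starts on the board, its sides nearly parallel to the board's.
- tub_mid (a point): Wide round tapered tub, 96 mm high, 48 mm across at the foot, with an overhanging flat white lid 58 mm across in the top 18 mm, about 0.18 kg. The point is on its axis half-way up (48 mm above its underside); z up. Starts on the board.
- pot_mid (a point): The small sample pot: round and low, 36 mm high, body 43 mm across, ribbed white cap 46 mm across in the top 13 mm, about 0.08 kg. The point is on its axis half-way up (18 mm above its underside); z up. Starts on the board about 45 mm behind (+x of) the board's centre, with a taller container in front of it and one at either side, each 5 to 18 mm away, so that a gripper does not fit round it until they are gone.
- board: Fixed flat steel board, 200 mm (its x) by 210 mm (its y), 10 mm thick; no rim. Origin at the centre of its underside, which lies on the table; upper face 10 mm above the origin. Its x axis points away from the robot.
- tray: Fixed shallow grey tray for setting things aside, empty at the start: 270 mm (its x) by 130 mm (its y) outside, 16 mm high, walls 4 mm, floor 4 mm thick. Origin at the centre of its underside; inner floor 4 mm above it. It stands to one side of the board (left or right varies), its long axis pointing roughly away from the robot.
- counter: Fixed bench gamma counter: a grey base 140 x 140 mm, 35 mm high, a dark collar 116 mm across up to 55 mm, and on it the round bare metal detector top, 80 mm across, its flat upper face 75 mm above the origin. Origin at the centre of the underside. It stands on the other side of the board from the tray.
- dish_mid (a point): Small round white dish, 38 mm across, 14 mm high, loose, near the board's front left corner (the corner towards the robot, +y); the point is at its centre. Not to be moved.
- dish2_mid (a point): Small round white dish, 38 mm across, 14 mm high, loose, near the board's front right corner (the corner towards the robot, -y); the point is at its centre. Not to be moved.
Mind the look-alikes: they are no part of the job. What is shaped like the part that bears canister_mid but green or purple is not meant.

How it is judged:
On the way, in this order (a step that is already met when the one before it is completed fails the run):
1. the jar, the canister and the tub all stand upright in the tray, released, while the pot is still in its place on the board (x of jar_mid in the frame of tray between -0.12 and 0.12 m and y of jar_mid in the frame of tray between -0.052 and 0.052 m and z of jar_mid in the frame of tray below 0.071 m and angle between each of jar_mid, canister_mid, tub_mid's own z axis and vertical below 0.12 rad and linear speed of each of jar, canister, tub below 0.03 m/s and contact force between the fingers and jar below 0.1 N and x of canister_mid in the frame of tray between -0.12 and 0.12 m and y of canister_mid in the frame of tray between -0.052 and 0.052 m and z of canister_mid in the frame of tray below 0.064 m and contact force between the fingers and canister below 0.1 N and x of tub_mid in the frame of tray between -0.12 and 0.12 m and y of tub_mid in the frame of tray between -0.052 and 0.052 m and z of tub_mid in the frame of tray below 0.058 m and contact force between the fingers and tub below 0.1 N and distance of pot_mid from where it was at the start of the episode below 0.03 m), for 0.2 s.
2. the pot stands on the detector top, centred and released, while the three containers still stand in the tray (x of jar_mid in the frame of tray between -0.12 and 0.12 m and y of jar_mid in the frame of tray between -0.052 and 0.052 m and z of jar_mid in the frame of tray below 0.071 m and angle between each of jar_mid, canister_mid, tub_mid, pot_mid's own z axis and vertical below 0.12 rad and x of canister_mid in the frame of tray between -0.12 and 0.12 m and y of canister_mid in the frame of tray between -0.052 and 0.052 m and z of canister_mid in the frame of tray below 0.064 m and x of tub_mid in the frame of tray between -0.12 and 0.12 m and y of tub_mid in the frame of tray between -0.052 and 0.052 m and z of tub_mid in the frame of tray below 0.058 m and horizontal distance between pot_mid and counter below 0.015 m and z of pot_mid in the frame of counter between 0.088 and 0.098 m and linear speed of pot below 0.03 m/s and contact force between the fingers and pot below 0.1 N), for 0.2 s.
At the end, for the whole second after the job is handed in: The pot stands upright and at rest on the detector top, its axis within 15 mm of the middle; the jar, the canister and the tub stand upright and at rest on the board, each within 15 mm of where it stood at the start (which way round does not matter); all are released (horizontal distance between pot_mid and counter below 0.015 m and z of pot_mid in the frame of counter between 0.088 and 0.098 m and angle between each of pot_mid, jar_mid, canister_mid, tub_mid's own z axis and vertical below 0.12 rad and linear speed of each of pot, jar, canister, tub below 0.03 m/s and contact force between the fingers and pot below 0.1 N and distance of each of jar_mid, canister_mid, tub_mid from where it was at the start of the episode below 0.015 m and contact force between the fingers and jar below 0.1 N and contact force between the fingers and canister below 0.1 N and contact force between the fingers and tub below 0.1 N); the robot touches nothing.
It fails at once if one of the containers or the pot is tipped by more than about 40 degrees (angle between any of jar_mid, canister_mid, tub_mid, pot_mid's own z axis and vertical above 0.7 rad).
It fails at once if the pot is dropped on the detector top from more than about a centimetre (horizontal distance between pot_mid and counter below 0.04 m and z of pot_mid in the frame of counter below 0.14 m and contact force between the fingers and pot below 0.05 N and linear speed of pot above 0.5 m/s).
It fails at once if one of the two small dishes is shifted by more than 3 cm (distance of any of dish_mid, dish2_mid from where it was at the start of the episode above 0.03 m).
It also fails if it takes over 147 s, if anything falls off the work surface, if the arm or the gripper's body presses on something with over 40 N, if the wrist force passes 120 N, or if a joint passes its speed limit or range.

## Working session

There is one attempt and no reset: what is moved stays moved. The work goes in short steps, Python scripts to look and compute and a tool call to move; the robot and the scene stay as the last step left them, time stands still between calls to the robot, and variables do not carry over. Pictures are saved under pics/ and viewed, at most 14 in all, crops included, and the job is handed in when it is done.

Besides the shell and the picture viewer there is one more tool, called after "Emit:" as a command line: name --pt "numbers of a row" for each row, then --argument value for the rest. jog_arm: Moves the arm, as the interface text tells. Its arguments: {"type":"object","properties":{"gripper":{"type":"array"},"offset":{"type":"array"},"twist":{"type":"array"},"squeeze":{"type":"number"}},"required":["gripper","offset","twist"]}

```bash
mkdir -p pics
cat > h.py <<'E'
import numpy as np, cv2
from workcell import env
def cam(n):
    c=env.read_camera(n); c['f']=c['image'].shape[0]/2/np.tan(np.radians(c['fovy'])/2); return c
def save(c,p): cv2.imwrite(p,c['image'][:,:,::-1])
def cloud(c):
    z=c['z_map']; v,u=np.mgrid[0:z.shape[0],0:z.shape[1]]
    P=np.stack([(u-c['cx'])/c['f']*z,-(v-c['cy'])/c['f']*z,-z,np.ones_like(z)],-1)
    W=P@c['cam_to_world'].T; W=W[...,:3]; W[z==0]=np.nan; return W
def ray(c,u,v,zp):
    d=np.array([(u-c['cx'])/c['f'],-(v-c['cy'])/c['f'],-1]); T=c['cam_to_world']; d=T[:3,:3]@d; o=T[:3,3]
    return o+d*(zp-o[2])/d[2]
E
python3 - <<'E'
from h import *
for n in ['top','scene']:
    c=cam(n); save(c,f'pics/{n}0.png'); print(n,c['fovy'],c['cx'],c['cy'],{k:v for k,v in c.items() if k not in('image','z_map')}); np.savez(f'{n}0.npz',**c)
print(env.get_state())
E
```

```text
top 47.79397064217055 312.8286017011496 200.8052332109628 {'fovy': 47.79397064217055, 'cx': 312.8286017011496, 'cy': 200.8052332109628, 'cam_to_world': array([[-0.06802987,  0.97574649, -0.20806423,  0.34311092],
       [-0.99768034, -0.06602673,  0.01656563,  0.00804282],
       [ 0.00242606,  0.20870855,  0.97797487,  1.08250213],
       [ 0.        ,  0.        ,  0.        ,  1.        ]]), 'f': np.float64(451.38977153699)}
scene 54.34238717054846 316.59845053331003 196.60261223079937 {'fovy': 54.34238717054846, 'cx': 316.59845053331003, 'cy': 196.60261223079937, 'cam_to_world': array([[ 4.62858308e-01, -7.05384740e-01,  5.36837551e-01,
         1.12715841e+00],
       [ 8.86432271e-01,  3.68236832e-01, -2.80427289e-01,
        -2.98193282e-01],
       [ 1.25771283e-04,  6.05668229e-01,  7.95717274e-01,
         9.42650683e-01],
       [ 0.00000000e+00,  0.00000000e+00,  0.00000000e+00,
         1.00000000e+00]]), 'f': np.float64(389.63964095306113)}
{'clock': 0.1, 'joint_pos': array([-1.25560496e+00,  3.13938029e-01,  4.51237487e-02,  1.30357185e+00,
        3.47378150e-06,  1.43121489e+00]), 'qvel': array([-0.00121832, -0.00021073,  0.00138403, -0.00193478, -0.00070744,
        0.0005011 ]), 'tau': array([ 1.66982289e-03, -4.81727600e+01,  2.99242973e+01,  1.27798843e-02,
       -2.08965621e-04,  1.08927020e-05]), 'tcp_pos': array([ 0.25244158, -0.51614627,  0.23050352]), 'orientation': array([-7.91992210e-04,  9.74258603e-01,  2.25431904e-01, -6.79765091e-05]), 'wrist_force': array([ 0.00529574,  1.26250489, -0.60345683]), 'ft_torque': array([-0.00122331,  0.0120334 ,  0.02854087]), 'grip_force': 0.0, 'finger_gap': 0.0854759541806807}
```

View pics/top0.png

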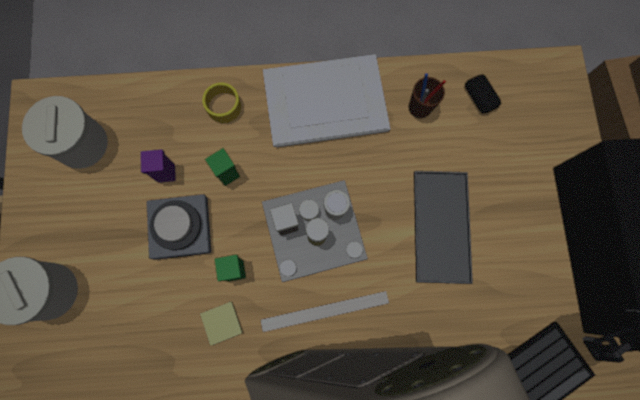

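View pics/scene0.png

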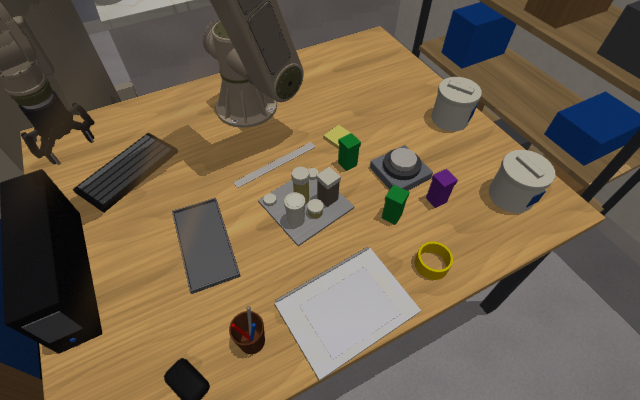

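The top view shows the canister at (285,218), the pot at (310,210), the tub at (337,203), the jar at (317,230), the tray at (442,227) and the counter at (176,226). Next I'll measure these using depth and rays.

```bash
cat > m.py <<'E'
from h import *
def blob(c,W,zlo,zhi,xr,yr):
    m=((W[...,2]>zlo)&(W[...,2]<zhi)&(W[...,0]>xr[0])&(W[...,0]<xr[1])&(W[...,1]>yr[0])&(W[...,1]<yr[1])).astype(np.uint8)
    n,l,s,ce=cv2.connectedComponentsWithStats(m,connectivity=4)
    out=[]
    for i in range(1,n):
        if s[i,4]<15: continue
        v,u=np.where(l==i); P=W[v,u]
        zm=np.median(P[:,2]); pts=np.array([ray(c,a,b,zm)[:2] for a,b in zip(u,v)]).astype(np.float32)
        (x,y),(w,h),a=cv2.minAreaRect(pts*1000); cc,r=cv2.minEnclosingCircle(pts*1000)
        out.append(f"n={s[i,4]} px=({ce[i][0]:.0f},{ce[i][1]:.0f}) z={zm:.4f} mean={pts.mean(0).round(4)} rect=({x:.0f},{y:.0f},{w:.0f}x{h:.0f},{a:.0f}) circ=({cc[0]:.0f},{cc[1]:.0f},d{2*r:.0f})")
    return out
E
python3 - <<'E'
from m import *
for n in ['top','scene']:
    c=dict(np.load(n+'0.npz')); W=cloud(c); print(n)
    pr=lambda t,*a:[print(' ',t,o) for o in blob(c,W,*a)]
    X,Y=(.35,.68),(-.15,.2)
    pr('jar',.126,.14,X,Y); pr('can',.1125,.1235,X,Y); pr('tub',.100,.1115,X,Y); pr('pot',.040,.050,X,Y)
    pr('dish',.019,.03,X,Y); pr('board',.006,.0135,X,(-.25,.25)); pr('tray',.002,.019,(.35,.72),(-.45,-.15)); pr('det',.070,.08,X,(.15,.5))
    pr('cbase',.03,.04,X,(.15,.5))
    pr('decoys',.06,.13,X,(.13,.45))
E
```

```text
top
  jar n=401 px=(317,229) z=0.1324 mean=[ 0.4839 -0.0119] rect=(484,-13,47x47,86) circ=(484,-12,d49)
  can n=525 px=(283,216) z=0.1185 mean=[0.5182 0.0576] rect=(518,57,51x50,14) circ=(518,58,d68)
  tub n=258 px=(224,162) z=0.1082 mean=[0.6525 0.1853] rect=(654,191,49x43,29) circ=(651,190,d58)
  tub n=515 px=(336,202) z=0.1069 mean=[ 0.5439 -0.0594] rect=(544,-60,55x56,86) circ=(544,-60,d58)
  tub n=436 px=(229,267) z=0.1083 mean=[0.4181 0.1798] rect=(419,181,50x44,6) circ=(418,182,d64)
  pot n=296 px=(308,209) z=0.0461 mean=[0.5452 0.0023] rect=(546,2,44x45,86) circ=(545,3,d48)
  dish n=201 px=(354,249) z=0.0248 mean=[ 0.4461 -0.0973] rect=(445,-97,35x35,85) circ=(446,-98,d37)
  dish n=205 px=(287,267) z=0.0244 mean=[0.4147 0.0601] rect=(414,60,35x35,86) circ=(415,60,d37)
  board n=4380 px=(314,234) z=0.0104 mean=[ 0.4903 -0.0069] rect=(502,-7,200x209,11) circ=(502,-7,d286)
  tray n=5598 px=(442,227) z=0.0049 mean=[ 0.4883 -0.316 ] rect=(491,-316,147x283,83) circ=(492,-317,d301)
  det n=26 px=(164,170) z=0.0744 mean=[0.6548 0.3289] rect=(658,327,15x36,62) circ=(661,332,d36)
  det
[... 4130 characters left out ...]
0)
  cbase n=33 px=(346,161) z=0.0343 mean=[0.4345 0.1694] rect=(435,170,45x23,51) circ=(428,175,d45)
  cbase n=20 px=(431,195) z=0.0358 mean=[0.664  0.3222] rect=(664,323,29x8,4) circ=(664,323,d29)
  cbase n=27 px=(387,214) z=0.0347 mean=[0.6621 0.1705] rect=(664,171,33x9,29) circ=(663,172,d33)
  decoys n=406 px=(349,145) z=0.1042 mean=[0.4338 0.1725] rect=(434,173,82x77,7) circ=(434,174,d106)
  decoys n=485 px=(403,159) z=0.0752 mean=[0.5349 0.3059] rect=(535,306,78x93,54) circ=(537,308,d93)
  decoys n=273 px=(440,179) z=0.1072 mean=[0.6675 0.3299] rect=(668,328,42x91,18) circ=(673,330,d94)
  decoys n=405 px=(395,197) z=0.1071 mean=[0.6631 0.1826] rect=(667,181,56x83,30) circ=(666,181,d92)
```

Both views agree to about 4 mm, and the heights and sizes match the given ones, so I'll average them. The jar is at about (0.486, -0.014), and the closing line should be about 102° there. I'll start with a half-turn variant so the last joint stays well inside its range.

Emit:
jog_arm --gripper '[1,1,1,1,1,1,1,1]' --pt "2 4 2" --pt "4.5 9 4" --pt "7 14 7" --pt "9.5 19 7" --pt "12 24 7" --pt "14.5 29 7" --pt "17 34 7" --pt "19 39 7" --twist '[10,20,30,41,51,62,72,83]'

```text
clock: 1.1
tcp_pos: [0.4431, -0.1248, 0.301]
orientation: [-0.0, 0.58, 0.815, 0.0]
wrist_force: [0.6, -1.2, 0.4]
finger_gap: 0.0854
grip_force: 0.0
```

Emit:
jog_arm --gripper '[1,1,1,1,1,1,1,1]' --pt "1 2 0" --pt "2 4 0" --pt "3 6 0" --pt "3.6 8 0" --pt "4 10 0" --pt "4.4 11.2 0" --pt "4.4 11.2 0" --pt "4.4 11.2 0" --twist '[10,20,30,41,51,62,72,82]'

```text
clock: 2.1
tcp_pos: [0.4864, -0.0142, 0.3009]
orientation: [-0.0, -0.097, 0.995, 0.0]
wrist_force: [-0.7, -0.1, -0.2]
finger_gap: 0.0852
grip_force: 0.0
```

```bash
cat > st.py <<'E'
from h import *
def st():
    s=env.get_state(); q=s['orientation']; 
    w,x,y,z=q; yy=np.degrees(np.arctan2(1-2*(x*x+z*z),2*(x*y-w*z)))
    print('t',round(s['clock'],2),'tcp',s['tcp_pos'].round(4),'yawY',yy.round(1),'gap',round(s['finger_gap'],4),'F',s['wrist_force'].round(1),'q6',s['joint_pos'][5].round(2))
E
python3 - <<'E'
from m import *; from st import *
st(); c=cam('wrist'); save(c,'pics/w1.png'); W=cloud(c); print(c['cam_to_world'][:3,3])
X,Y=(.35,.68),(-.15,.2)
for t,a,b in [('jar',.126,.14),('can',.1125,.1235),('tub',.1,.1115),('pot',.04,.05)]:
    for o in blob(c,W,a,b,X,Y): print(t,o)
E
```

```text
t 2.1 tcp [ 0.4864 -0.0142  0.3009] yawY 101.2 gap 0.0852 F [-0.7 -0.1 -0.2] q6 -0.39
[ 0.4100083  -0.02964947  0.44370024]
jar n=1599 px=(321,175) z=0.1320 mean=[ 0.4837 -0.0134] rect=(484,-13,48x48,74) circ=(484,-14,d49)
can n=29 px=(322,152) z=0.1174 mean=[ 0.4616 -0.0166] rect=(462,-16,2x16,11) circ=(462,-16,d16)
can n=1809 px=(374,212) z=0.1180 mean=[0.5175 0.0555] rect=(518,56,51x49,13) circ=(518,56,d69)
tub n=1839 px=(503,146) z=0.1081 mean=[0.4182 0.1778] rect=(419,179,50x48,7) circ=(418,179,d66)
tub n=1749 px=(272,211) z=0.1065 mean=[ 0.5432 -0.0606] rect=(544,-61,57x57,11) circ=(544,-60,d58)
tub n=157 px=(368,195) z=0.1072 mean=[0.5019 0.0454] rect=(509,41,35x69,57) circ=(518,55,d69)
pot n=133 px=(462,138) z=0.0449 mean=[0.4205 0.1614] rect=(421,162,47x7,3) circ=(421,165,d47)
pot n=56 px=(365,178) z=0.0451 mean=[0.4965 0.0506] rect=(497,51,3x42,14) circ=(496,51,d42)
pot n=50 px=(286,183) z=0.0452 mean=[ 0.5237 -0.0541] rect=(524,-55,39x11,73) circ=(530,-57,d39)
pot n=683 px=(322,207) z=0.0461 mean=[0.5483 0.0016] rect=(550,2,38x46,11) circ=(546,1,d47)
```

Emit:
jog_arm --gripper '[1,1,1,1,1,0.3,0.3,0.3]' --pt "-0.2 0 -5" --pt "-0.2 0 -10" --pt "-0.2 0 -15" --pt "-0.2 0 -19.8" --pt "-0.2 0 -19.8" --pt "-0.2 0 -19.8" --pt "-0.2 0 -19.8" --pt "-0.2 0 -19.8" --twist '[0,0,0,0,0,0,0,0]' --squeeze 40

```text
clock: 3.15
tcp_pos: [0.4865, -0.0147, 0.1058]
orientation: [0.002, -0.094, 0.996, -0.0]
wrist_force: [-0.0, 0.7, 6.1]
finger_gap: 0.0469
grip_force: 40.4
```

Run:
```python
from m import *; from st import *
st()
for n in ['top','scene']:
    c=dict(np.load(n+'0.npz')); W=cloud(c)
    m=((W[...,2]>.0105)&(W[...,2]<.022)&(W[...,0]>.33)&(W[...,0]<.66)&(W[...,1]>-.42)&(W[...,1]<-.2))
    v,u=np.where(m); p=np.array([ray(c,a,b,.016)[:2] for a,b in zip(u,v)]).astype(np.float32)*1000
    print(n,len(u),cv2.minAreaRect(p))
```

```text
t 3.15 tcp [ 0.4865 -0.0147  0.1058] yawY 100.8 gap 0.0469 F [-0.   0.7  6.1] q6 -0.38
top 681 ((490.1311950683594, -313.9895935058594), (131.4786376953125, 270.05780029296875), 84.58468627929688)
scene 482 ((493.312744140625, -317.7908630371094), (129.77810668945312, 273.8605041503906), 84.58692169189453)
```

Emit:
jog_arm --gripper '[0.3,0.3,0.3,0.3,0.3,0.3,0.3,0.3]' --pt "0 0 1.5" --pt "0 0 5" --pt "0 0 9" --pt "0 0 12.5" --pt "0.1 -4 12.5" --pt "0.2 -9 12.5" --pt "0.3 -14 12.5" --pt "0.4 -19 12.5" --twist '[0,0,0,0,0,0,0,0]'

```text
clock: 4.15
tcp_pos: [0.4885, -0.2061, 0.2297]
orientation: [0.001, -0.094, 0.996, -0.0]
wrist_force: [0.6, 0.3, -1.6]
finger_gap: 0.0471
grip_force: 41.8
```

Emit:
jog_arm --gripper '[0.3,0.3,0.3,0.3,0.3,0.3,0.3,0.3]' --pt "0.1 -5 0" --pt "0.1 -9 0" --pt "0.1 -11.2 0" --pt "0.1 -11.2 -3" --pt "0.1 -11.2 -6" --pt "0.1 -11.2 -9" --pt "0.1 -11.2 -10.5" --pt "0.1 -11.2 -10.5" --twist '[0,0,0,0,0,0,0,0]'

```text
clock: 5.15
tcp_pos: [0.4891, -0.3158, 0.1228]
orientation: [-0.001, -0.094, 0.996, 0.001]
wrist_force: [-0.4, 0.1, -2.1]
finger_gap: 0.0469
grip_force: 41.9
```

Run:
```python
from st import *
st(); c=cam('top'); save(c,'pics/t1.png')
c=cam('scene'); save(c,'pics/s1.png')
```

```text
t 5.15 tcp [ 0.4891 -0.3158  0.1228] yawY 100.8 gap 0.0469 F [-0.4  0.1 -2.1] q6 -0.9
```

View pics/s1.png

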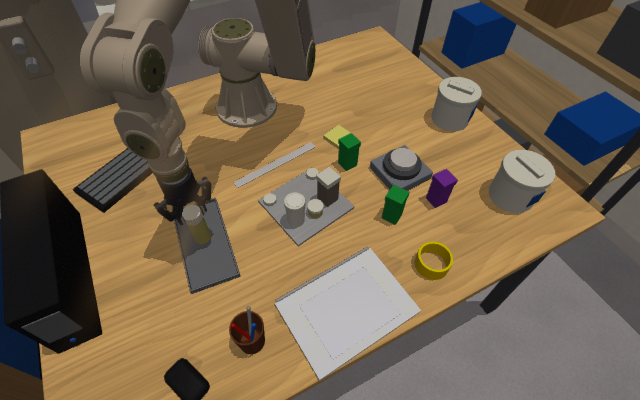

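The scene view shows the jar upright in the gripper over the tray at (198,225), and the rest undisturbed. I'll lower it about 2.3 cm, release it and rise.

Emit:
jog_arm --gripper '[0.3,0.3,0.3,0.3,1,1,1,1]' --pt "0 0 -1" --pt "0 0 -1.8" --pt "0 0 -2.3" --pt "0 0 -2.3" --pt "0 0 -2.3" --pt "0 0 -2.3" --pt "0 0 1" --pt "0 0 6" --twist '[0,0,0,0,0,0,0,0]'

```text
clock: 6.25
tcp_pos: [0.4887, -0.3158, 0.1827]
orientation: [-0.001, -0.094, 0.996, 0.001]
wrist_force: [1.1, -0.4, 1.0]
finger_gap: 0.0855
grip_force: 0.0
```

Emit:
jog_arm --gripper '[1,1,1,1,1,1,1,1]' --pt "0 0 4" --pt "0.3 4.5 6" --pt "0.8 9.5 6" --pt "1.2 14.5 6" --pt "1.6 20 6" --pt "2 26 6" --pt "2.5 32 6" --pt "2.9 37.2 6" --twist '[-10,-20,-31,-42,-52,-63,-74,-84]'

```text
clock: 7.25
tcp_pos: [0.5186, 0.0497, 0.2438]
orientation: [0.001, 0.574, 0.819, 0.0]
wrist_force: [0.4, -0.1, -0.1]
finger_gap: 0.0855
grip_force: 0.0
```

Emit:
jog_arm --gripper '[1,1,1,1,1,0.3,0.3,0.3]' --pt "0 0 0" --pt "0 0 -5" --pt "0 0 -10" --pt "0 0 -14" --pt "0 0 -15.2" --pt "0 0 -15.2" --pt "0 0 -15.2" --pt "0 0 -15.2" --twist '[-3.5,-3.5,-3.5,-3.5,-3.5,-3.5,-3.5,-3.5]'

```text
clock: 8.25
tcp_pos: [0.5203, 0.0479, 0.0935]
orientation: [0.002, 0.596, 0.803, 0.001]
wrist_force: [0.0, 0.5, 6.1]
finger_gap: 0.0497
grip_force: 41.0
```

Run:
```python
from m import *; from st import *
st(); c=cam('scene'); save(c,'pics/s2.png'); W=cloud(c)
print(blob(c,W,.118,.14,(.4,.6),(-.42,-.2)),blob(c,W,.1,.1115,(.45,.65),(-.15,0)))
```

```text
t 8.25 tcp [0.5203 0.0479 0.0935] yawY 16.8 gap 0.0497 F [0.  0.5 6.1] q6 1.22
['n=266 px=(194,217) z=0.1261 mean=[ 0.4915 -0.3157] rect=(491,-316,49x48,31) circ=(492,-315,d54)'] ['n=313 px=(294,201) z=0.1068 mean=[ 0.5486 -0.0636] rect=(548,-64,54x60,64) circ=(549,-63,d61)']
```

View pics/s2.png

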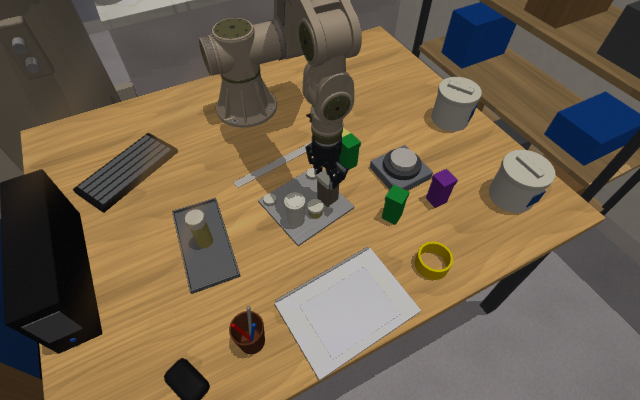

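The scene view shows the jar upright in the tray at (194,217) and the canister gripped at (327,185). I'll carry the canister to the near end of the tray.

Emit:
jog_arm --gripper '[0.3,0.3,0.3,0.3,0.3,0.3,0.3,0.3]' --pt "0 0 1.5" --pt "0 0 5" --pt "0 0 9" --pt "0 0 13" --pt "-1.2 -4 13" --pt "-2.8 -9 13" --pt "-4.5 -14 13" --pt "-6.2 -19 13" --twist '[0,0,0,0,0,0,0,0]'

```text
clock: 9.3
tcp_pos: [0.4556, -0.1432, 0.2223]
orientation: [0.0, 0.596, 0.803, 0.0]
wrist_force: [0.3, -1.9, -2.6]
finger_gap: 0.0498
grip_force: 41.6
```

Emit:
jog_arm --gripper '[0.3,0.3,0.3,0.3,0.3,0.3,0.3,0.3]' --pt "-1.6 -5 0" --pt "-3.5 -10 0" --pt "-5 -14.5 0" --pt "-5.7 -17.3 0" --pt "-5.7 -17.3 -3" --pt "-5.7 -17.3 -7" --pt "-5.7 -17.3 -10.5" --pt "-5.7 -17.3 -10.5" --twist '[0,0,0,0,0,0,0,0]'

```text
clock: 10.3
tcp_pos: [0.3976, -0.3131, 0.1145]
orientation: [-0.003, 0.596, 0.803, 0.001]
wrist_force: [-0.9, -0.0, -1.9]
finger_gap: 0.05
grip_force: 41.8
```

Emit:
jog_arm --gripper '[0.3,0.3,0.3,0.3,0.8,0.8,0.8,0.8]' --pt "0.4 0 -1" --pt "0.4 0 -2" --pt "0.4 0 -2.7" --pt "0.4 0 -2.7" --pt "0.4 0 -2.7" --pt "0.4 0 -2.7" --pt "0.4 0 1" --pt "0.4 0 6" --twist '[0,0,0,0,0,0,0,0]'

```text
clock: 11.3
tcp_pos: [0.4028, -0.3144, 0.1766]
orientation: [-0.001, 0.596, 0.803, 0.0]
wrist_force: [0.2, -0.8, 0.5]
finger_gap: 0.0685
grip_force: 0.0
```

Run:
```python
from m import *; from st import *
st(); c=cam('scene'); save(c,'pics/s3.png'); W=cloud(c)
print(blob(c,W,.118,.14,(.3,.6),(-.42,-.2)),blob(c,W,.106,.115,(.3,.48),(-.42,-.2)),blob(c,W,.1,.1115,(.45,.65),(-.15,0)))
```

```text
t 11.3 tcp [ 0.4028 -0.3144  0.1766] yawY 16.8 gap 0.0685 F [ 0.2 -0.8  0.5] q6 0.46
['n=265 px=(194,217) z=0.1259 mean=[ 0.4913 -0.3157] rect=(491,-316,49x49,29) circ=(492,-315,d53)'] ['n=293 px=(189,196) z=0.1117 mean=[ 0.4059 -0.3085] rect=(406,-308,54x51,15) circ=(405,-308,d68)'] ['n=313 px=(294,201) z=0.1068 mean=[ 0.5486 -0.0639] rect=(548,-64,54x60,64) circ=(548,-64,d61)']
```

Emit:
jog_arm --gripper '[1,1,1,1,1,1,1,1]' --pt "0 0 3" --pt "2 4 4" --pt "4.5 8.5 4" --pt "7.5 13 4" --pt "10 18 4" --pt "12.5 22 4" --pt "14.2 25.3 4" --pt "14.2 25.3 4" --twist '[-2,-4,-5,-5,-5,-5,-5,-5]'

```text
clock: 12.35
tcp_pos: [0.5465, -0.0599, 0.2165]
orientation: [0.0, 0.629, 0.778, 0.0]
wrist_force: [-0.2, 0.3, 0.2]
finger_gap: 0.0855
grip_force: 0.0
```

Run:
```python
from m import *; from st import *
st(); c=cam('wrist'); W=cloud(c)
print(blob(c,W,.1,.1115,(.45,.65),(-.15,0)),blob(c,W,.04,.05,(.48,.65),(-.06,.1)))
```

```text
t 12.35 tcp [ 0.5465 -0.0599  0.2165] yawY 12.1 gap 0.0855 F [-0.2  0.3  0.2] q6 1.1
['n=3244 px=(317,192) z=0.1066 mean=[ 0.5446 -0.0589] rect=(545,-60,57x57,75) circ=(545,-60,d58)'] ['n=1688 px=(331,118) z=0.0461 mean=[0.5455 0.0018] rect=(546,1,46x46,12) circ=(546,1,d47)', 'n=20 px=(317,154) z=0.0452 mean=[ 0.5396 -0.0365] rect=(540,-37,18x1,12) circ=(540,-37,d18)']
```

Emit:
jog_arm --gripper '[1,1,1,1,0.3,0.3,0.3,0.3]' --pt "-0.1 0 -5" --pt "-0.1 0 -10" --pt "-0.1 0 -13.5" --pt "-0.1 0 -13.5" --pt "-0.1 0 -13.5" --pt "-0.1 0 -13.5" --pt "-0.1 0 -13.5" --pt "-0.1 0 -13.5" --twist '[0,0,0,0,0,0,0,0]'

```text
clock: 13.4
tcp_pos: [0.5459, -0.0627, 0.0839]
orientation: [0.002, 0.63, 0.776, 0.001]
wrist_force: [-2.1, -0.5, 6.6]
finger_gap: 0.0565
grip_force: 42.6
```

Emit:
jog_arm --gripper '[0.3,0.3,0.3,0.3,0.3,0.3,0.3,0.3]' --pt "0 0 1.5" --pt "0 0 5" --pt "0.3 -2 8" --pt "1 -6.5 8" --pt "1.7 -11.5 8" --pt "2.3 -16.5 8" --pt "2.9 -21 8" --pt "3.5 -24 8" --twist '[0,0,0,0,0,0,0,0]'

```text
clock: 14.4
tcp_pos: [0.5796, -0.3043, 0.1624]
orientation: [0.001, 0.631, 0.776, 0.0]
wrist_force: [-0.4, 0.6, -1.7]
finger_gap: 0.0566
grip_force: 43.4
```

Emit:
jog_arm --gripper '[0.3,0.3,0.3,0.3,0.3,0.3,0.3,0.3]' --pt "0 -2 0" --pt "0 -2.3 0" --pt "0 -2.3 -3" --pt "0 -2.3 -6" --pt "0 -2.3 -6" --pt "0 -2.3 -6" --pt "0 -2.3 -6" --pt "0 -2.3 -6" --twist '[0,0,0,0,0,0,0,0]'

```text
clock: 15.4
tcp_pos: [0.5801, -0.3253, 0.1027]
orientation: [0.001, 0.63, 0.776, 0.0]
wrist_force: [-0.5, 0.2, -2.0]
finger_gap: 0.0568
grip_force: 43.4
```

Emit:
jog_arm --gripper '[0.3,0.3,0.3,0.3,0.9,0.9,0.9,0.9]' --pt "0.2 0 -1" --pt "0.2 0 -2" --pt "0.2 0 -2.5" --pt "0.2 0 -2.5" --pt "0.2 0 -2.5" --pt "0.2 0 -2.5" --pt "0.2 0 1" --pt "0.2 0 6" --twist '[0,0,0,0,0,0,0,0]'

```text
clock: 16.4
tcp_pos: [0.5803, -0.3242, 0.1596]
orientation: [-0.002, 0.63, 0.776, -0.0]
wrist_force: [1.1, -0.6, 0.1]
finger_gap: 0.0769
grip_force: 0.0
```

Run:
```python
from m import *; from st import *
st(); c=cam('scene'); save(c,'pics/s4.png'); W=cloud(c)
print(blob(c,W,.118,.14,(.3,.6),(-.42,-.2)),blob(c,W,.106,.115,(.3,.48),(-.42,-.2)),blob(c,W,.095,.105,(.54,.65),(-.42,-.2)),blob(c,W,.04,.05,(.48,.65),(-.06,.1)))
```

```text
t 16.4 tcp [ 0.5803 -0.3242  0.1596] yawY 11.8 gap 0.0769 F [ 1.1 -0.6  0.1] q6 0.73
['n=50 px=(201,216) z=0.1259 mean=[ 0.4937 -0.2986] rect=(493,-298,13x37,87) circ=(493,-300,d37)'] ['n=16 px=(199,195) z=0.1120 mean=[ 0.4153 -0.283 ] rect=(413,-284,26x6,10) circ=(413,-284,d27)'] ['n=301 px=(204,254) z=0.1007 mean=[ 0.5889 -0.3269] rect=(587,-326,57x52,67) circ=(584,-325,d60)'] ['n=181 px=(315,205) z=0.0457 mean=[ 0.5476 -0.0009] rect=(548,-1,46x46,62) circ=(549,-1,d50)']
```

View pics/s4.png

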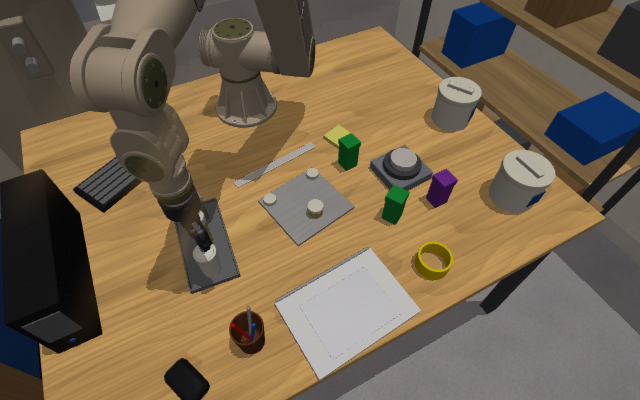

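The scene view shows all three containers standing in the tray, with the tub at (204,254). The pot is alone on the board at (315,207). Next is the pot.

Emit:
jog_arm --gripper '[1,1,1,1,1,1,1,1]' --pt "0 0 2" --pt "-0.5 4 3" --pt "-1 9 3" --pt "-1.6 15 3" --pt "-2.2 21 2" --pt "-2.8 27 0" --pt "-3.4 32.5 -2" --pt "-3.4 32.5 -2" --twist '[0,0,0,0,0,0,0,0]'

```text
clock: 17.45
tcp_pos: [0.5451, 0.0039, 0.1393]
orientation: [-0.002, 0.628, 0.778, -0.001]
wrist_force: [0.3, -0.3, -1.0]
finger_gap: 0.085
grip_force: 0.0
```

Run:
```python
from m import *; from st import *
st(); c=cam('wrist'); W=cloud(c)
print(blob(c,W,.04,.05,(.48,.65),(-.06,.1)))
```

```text
t 17.45 tcp [0.5451 0.0039 0.1393] yawY 12.2 gap 0.085 F [ 0.3 -0.3 -1. ] q6 1.22
['n=2372 px=(320,202) z=0.0461 mean=[0.5456 0.0027] rect=(546,2,47x47,67) circ=(546,2,d48)']
```

Emit:
jog_arm --gripper '[1,1,1,1,0.3,0.3,0.3,0.3]' --pt "0 -0.2 -4" --pt "0 -0.2 -8" --pt "0 -0.2 -10.5" --pt "0 -0.2 -11.5" --pt "0 -0.2 -11.5" --pt "0 -0.2 -11.5" --pt "0 -0.2 -11.5" --pt "0 -0.2 -11.5" --twist '[0,0,0,0,0,0,0,0]' --squeeze 30

```text
clock: 18.5
tcp_pos: [0.5487, -0.0025, 0.0279]
orientation: [0.002, 0.63, 0.776, 0.0]
wrist_force: [0.0, -2.1, 5.9]
finger_gap: 0.0445
grip_force: 30.7
```

Emit:
jog_arm --gripper '[0.3,0.3,0.3,0.3,0.3,0.3,0.3,0.3]' --pt "0 0 1.5" --pt "0 0 5" --pt "0 0 9" --pt "0 1.5 12" --pt "-0.3 6 12" --pt "-0.6 11 12" --pt "-0.9 16 12" --pt "-1.2 21 12" --twist '[0,0,0,0,0,0,0,0]'

```text
clock: 19.5
tcp_pos: [0.5352, 0.2098, 0.1474]
orientation: [0.0, 0.63, 0.776, 0.0]
wrist_force: [0.7, -0.3, -1.0]
finger_gap: 0.0447
grip_force: 31.0
```

Emit:
jog_arm --gripper '[0.3,0.3,0.3,0.3,0.3,0.3,0.3,0.3]' --pt "-0.2 4 0" --pt "-0.5 8 0" --pt "-0.7 10.3 0" --pt "-0.7 10.3 -1" --pt "-0.7 10.3 -3" --pt "-0.7 10.3 -3" --pt "-0.7 10.3 -3" --pt "-0.7 10.3 -3" --twist '[0,0,0,0,0,0,0,0]'

```text
clock: 20.5
tcp_pos: [0.5292, 0.3107, 0.1173]
orientation: [0.0, 0.631, 0.776, 0.001]
wrist_force: [0.5, 0.1, -0.3]
finger_gap: 0.0446
grip_force: 31.0
```

Run:
```python
from m import *; from st import *
st()
A=[]
for n in ['wrist','top','scene']:
    c=cam(n); W=cloud(c); print(n)
    for t,a,b in [('det',.07,.08),('base',.03,.04),('hi',.115,.135)]:
        for o in blob(c,W,a,b,(.44,.62),(.2,.42)):print(t,o)
    A.append(c['image'] if n=='wrist' else c['image'][100:300,(100 if n=='top' else 300):][:, :320].repeat(2,0).repeat(2,1))
cv2.imwrite('pics/p5.png',cv2.resize(np.hstack([A[0],A[2]]),(800,250),interpolation=3)[:,:,::-1])
```

```text
t 20.5 tcp [0.5292 0.3107 0.1173] yawY 11.8 gap 0.0446 F [ 0.5  0.1 -0.3] q6 1.77
wrist
det n=5470 px=(320,197) z=0.0751 mean=[0.5262 0.3291] rect=(527,325,79x55,12) circ=(529,313,d80)
base n=9367 px=(317,153) z=0.0350 mean=[0.5193 0.3488] rect=(529,313,138x138,3) circ=(529,314,d191)
hi n=1601 px=(320,233) z=0.1303 mean=[0.5259 0.3294] rect=(526,328,74x27,12) circ=(529,315,d74)
hi n=20 px=(344,262) z=0.1347 mean=[0.5396 0.3193] rect=(539,319,4x2,87) circ=(540,319,d4)
hi n=55 px=(364,283) z=0.1334 mean=[0.5518 0.3097] rect=(551,310,4x10,10) circ=(552,310,d10)
hi n=48 px=(274,283) z=0.1330 mean=[0.5094 0.3005] rect=(510,300,2x9,9) circ=(509,300,d9)
hi n=15 px=(348,279) z=0.1348 mean=[0.5435 0.3109] rect=(543,311,1x4,48) circ=(544,311,d4)
top
det n=473 px=(179,223) z=0.0757 mean=[0.5277 0.2956] rect=(529,296,79x46,2) circ=(529,310,d80)
base n=1187 px=(186,231) z=0.0354 mean=[0.5144 0.291 ] rect=(529,312,140x140,3) circ=(527,312,d191)
hi n=34 px=(172,220) z=0.1284 mean=[0.5255 0.2954] rect=(526,295,9x33,90) circ=(526,298,d33)
scene
det n=335 px=(403,159) z=0.0753 mean=[0.5366 0.3034] rect=(535,304,79x75,38) circ=(532,307,d85)
base n=549 px=(400,173) z=0.0353 mean=[0.5519 0.2892] rect=(532,307,142x140,3) circ=(531,308,d192)
hi n=83 px=(404,147) z=0.1278 mean=[0.5361 0.2985] rect=(533,298,64x29,10) circ=(532,307,d64)
```

View pics/p5.png

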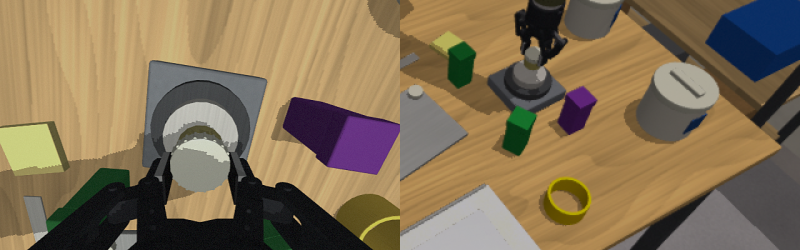

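Run:
```python
from m import *
c=cam('wrist'); W=cloud(c)
m=(W[...,2]>.1345)&(W[...,2]<.139)&(np.hypot(W[...,0]-.53,W[...,1]-.31)<.04)&(c['image'].min(2)>90)
v,u=np.where(m); print(len(u),u.min(),u.max(),v.min(),v.max())
P=W[m]; print(np.median(P[:,2]),P[:,:2].mean(0),cv2.minEnclosingCircle((P[:,:2]*1000).astype(np.float32)))
```

```text
5685 272 368 219 306
0.1352222922169854 [0.528095  0.3166135] ((528.1132202148438, 315.9175109863281), 23.39493751525879)
```

The wrist view puts the cap centre at (0.528, 0.316) and the detector centre at (0.529, 0.313). The pot's underside is 24 mm above the detector. I'll correct by (+1, -3) mm and lower slowly.

Emit:
jog_arm --gripper '[0.3,0.3,0.3,0.3,0.3,0.3,0.3,0.3]' --pt "0.1 -0.3 -0.6" --pt "0.1 -0.3 -1.2" --pt "0.1 -0.3 -1.7" --pt "0.1 -0.3 -2.1" --pt "0.1 -0.3 -2.3" --pt "0.1 -0.3 -2.4" --pt "0.1 -0.3 -2.5" --pt "0.1 -0.3 -2.5" --twist '[0,0,0,0,0,0,0,0]'

```text
clock: 21.7
tcp_pos: [0.5292, 0.308, 0.0929]
orientation: [0.0, 0.63, 0.776, 0.0]
wrist_force: [-4.2, -2.3, 9.2]
finger_gap: 0.0447
grip_force: 31.7
```

Emit:
jog_arm --gripper '[0.3,0.8,0.8,0.8,0.8,0.8,0.8,0.8]' --pt "0 0 0" --pt "0 0 0" --pt "0 0 0" --pt "0 0 0" --pt "0 0 2" --pt "0 0 6" --pt "0 0 10" --pt "0 0 13" --twist '[0,0,0,0,0,0,0,0]'

```text
clock: 22.7
tcp_pos: [0.5299, 0.3082, 0.2231]
orientation: [0.0, 0.63, 0.776, 0.001]
wrist_force: [0.8, -0.1, -0.7]
finger_gap: 0.0683
grip_force: 0.0
```

Run:
```python
from m import *; from st import *
st()
c=cam('wrist'); save(c,'pics/w6.png'); W=cloud(c)
for t,a,b in [('det',.07,.08),('pot',.1,.12)]:
    for o in blob(c,W,a,b,(.44,.62),(.2,.42)):print(t,o)
```

```text
t 22.7 tcp [0.5299 0.3082 0.2231] yawY 11.8 gap 0.0683 F [ 0.8 -0.1 -0.7] q6 1.76
det n=2698 px=(320,169) z=0.0751 mean=[0.5282 0.3217] rect=(529,313,78x78,12) circ=(529,313,d80)
pot n=2174 px=(319,187) z=0.1111 mean=[0.5281 0.3141] rect=(528,314,47x48,12) circ=(528,314,d49)
pot n=30 px=(209,271) z=0.1055 mean=[0.4407 0.2073] rect=(441,207,14x3,86) circ=(441,207,d14)
```

The pot stands on the detector top within about 1 mm of centre (wrist view). Now I'll return the tub, the canister and the jar.

Emit:
jog_arm --gripper '[1,1,1,1,1,1,1,1]' --pt "0 -4 0" --pt "0.5 -10 0" --pt "1 -16 0" --pt "1.5 -22 0" --pt "2 -28 0" --pt "2.5 -34 0" --pt "3 -40 0" --pt "3.5 -46 0" --twist '[0,0,0,0,0,0,0,0]'

```text
clock: 23.75
tcp_pos: [0.5644, -0.154, 0.221]
orientation: [0.0, 0.63, 0.776, 0.0]
wrist_force: [0.8, 0.2, 0.8]
finger_gap: 0.0853
grip_force: 0.0
```

Emit:
jog_arm --gripper '[1,1,1,1,1,1,1,1]' --pt "0.5 -6 0" --pt "1 -12 0" --pt "1.5 -16 0" --pt "1.6 -17.3 0" --pt "1.6 -17.3 -4" --pt "1.6 -17.3 -4" --pt "1.6 -17.3 -4" --pt "1.6 -17.3 -4" --twist '[0,0,0,0,0,0,0,0]'

```text
clock: 24.75
tcp_pos: [0.5814, -0.3249, 0.1833]
orientation: [0.001, 0.63, 0.777, 0.0]
wrist_force: [1.6, -0.1, 1.3]
finger_gap: 0.0854
grip_force: 0.0
```

Run:
```python
from m import *; from st import *
st(); c=cam('wrist'); W=cloud(c)
print(blob(c,W,.092,.105,(.52,.68),(-.42,-.2)),blob(c,W,.118,.135,(.42,.56),(-.42,-.2)))
```

```text
t 24.75 tcp [ 0.5814 -0.3249  0.1833] yawY 11.9 gap 0.0854 F [ 1.6 -0.1  1.3] q6 0.73
['n=3999 px=(318,199) z=0.1006 mean=[ 0.5798 -0.3212] rect=(580,-322,57x57,57) circ=(580,-322,d59)'] ['n=4048 px=(188,173) z=0.1261 mean=[ 0.4885 -0.3124] rect=(489,-313,51x48,54) circ=(489,-313,d51)']
```

Emit:
jog_arm --gripper '[1,1,1,1,0.3,0.3,0.3,0.3]' --pt "0 0.1 -4" --pt "0 0.1 -8" --pt "0 0.1 -10.7" --pt "0 0.1 -10.7" --pt "0 0.1 -10.7" --pt "0 0.1 -10.7" --pt "0 0.1 -10.7" --pt "0 0.1 -10.7" --twist '[0,0,0,0,0,0,0,0]' --squeeze 40

```text
clock: 25.8
tcp_pos: [0.5816, -0.325, 0.077]
orientation: [0.002, 0.63, 0.776, 0.0]
wrist_force: [-0.9, 0.2, 6.1]
finger_gap: 0.0568
grip_force: 42.8
```

Emit:
jog_arm --gripper '[0.3,0.3,0.3,0.3,0.3,0.3,0.3,0.3]' --pt "0 0 1.5" --pt "0 0 5" --pt "-0.3 2 8" --pt "-1 6.5 8" --pt "-1.7 11.5 8" --pt "-2.3 16.5 8" --pt "-2.9 21 8" --pt "-3.5 24 8" --twist '[0,0,0,0,0,0,0,0]'

```text
clock: 26.8
tcp_pos: [0.5451, -0.0819, 0.1554]
orientation: [0.0, 0.63, 0.777, 0.0]
wrist_force: [1.1, 0.7, -2.2]
finger_gap: 0.0566
grip_force: 43.3
```

Emit:
jog_arm --gripper '[0.3,0.3,0.3,0.3,0.3,0.3,0.3,0.3]' --pt "0 1.5 0" --pt "0 2.2 0" --pt "0 2.2 -2" --pt "0 2.2 -5" --pt "0 2.2 -5" --pt "0 2.2 -5" --pt "0 2.2 -5" --pt "0 2.2 -5" --twist '[0,0,0,0,0,0,0,0]'

```text
clock: 27.8
tcp_pos: [0.5462, -0.0623, 0.1053]
orientation: [0.001, 0.631, 0.776, 0.0]
wrist_force: [-0.3, -0.6, -2.0]
finger_gap: 0.0567
grip_force: 43.4
```

Run:
```python
from m import *; from st import *
st()
c=cam('wrist'); W=cloud(c); s=env.get_state()['tcp_pos']
m=(np.hypot(W[...,0]-s[0],W[...,1]-s[1])<.045)&(c['image'].min(2)>90)&(abs(W[...,2]-s[2]-.022)<.008)
P=W[m]; zt=np.percentile(P[:,2],50); P=P[abs(P[:,2]-zt)<.003]; print(zt,cv2.minEnclosingCircle((P[:,:2]*1000).astype(np.float32)),cv2.minAreaRect((P[:,:2]*1000).astype(np.float32)))
```

```text
t 27.8 tcp [ 0.5462 -0.0623  0.1053] yawY 11.8 gap 0.0567 F [-0.3 -0.6 -2. ] q6 1.1
0.12917836124661236 ((546.3263549804688, -60.54631805419922), 28.886627197265625) ((546.1691284179688, -60.513221740722656), (56.16033172607422, 57.14646911621094), 12.389604568481445)
```

Emit:
jog_arm --gripper '[0.3,0.3,0.3,0.3,0.9,0.9,0.9,0.9]' --pt "-0.1 0 -1" --pt "-0.1 0 -1.8" --pt "-0.1 0 -2.4" --pt "-0.1 0 -2.4" --pt "-0.1 0 -2.4" --pt "-0.1 0 -2.4" --pt "-0.1 0 2" --pt "-0.1 0 7" --twist '[0,0,0,0,0,0,0,0]'

```text
clock: 28.85
tcp_pos: [0.5435, -0.0618, 0.1738]
orientation: [-0.002, 0.63, 0.776, -0.001]
wrist_force: [1.4, 1.1, -0.1]
finger_gap: 0.0769
grip_force: 0.0
```

Run:
```python
from m import *; from st import *
st(); c=cam('wrist'); W=cloud(c)
print(blob(c,W,.1,.1115,(.45,.65),(-.15,0)))
```

```text
t 28.85 tcp [ 0.5435 -0.0618  0.1738] yawY 11.8 gap 0.0769 F [ 1.4  1.1 -0.1] q6 1.1
['n=4496 px=(318,206) z=0.1066 mean=[ 0.542  -0.0583] rect=(542,-59,57x57,12) circ=(542,-59,d58)']
```

Emit:
jog_arm --gripper '[0.9,0.8,0.8,0.8,0.8,0.8,0.8,0.8]' --pt "0 0 3" --pt "-2 -4 3" --pt "-4.5 -8.5 3" --pt "-7.5 -13 3" --pt "-10 -18 3" --pt "-12.5 -22 3" --pt "-14.1 -25.3 2" --pt "-14.1 -25.3 2" --twist '[2,4,5,5,5,5,5,5]'

```text
clock: 29.9
tcp_pos: [0.4021, -0.3167, 0.193]
orientation: [-0.001, 0.598, 0.802, 0.0]
wrist_force: [1.2, 1.1, 0.3]
finger_gap: 0.0686
grip_force: 0.0
```

Run:
```python
from m import *; from st import *
st(); c=cam('wrist'); W=cloud(c)
print(blob(c,W,.106,.117,(.33,.46),(-.42,-.2)),blob(c,W,.118,.135,(.42,.56),(-.42,-.2)))
```

```text
t 29.9 tcp [ 0.4021 -0.3167  0.193 ] yawY 16.6 gap 0.0686 F [1.2 1.1 0.3] q6 0.46
['n=4001 px=(323,190) z=0.1121 mean=[ 0.4017 -0.3045] rect=(402,-305,50x51,13) circ=(402,-306,d68)'] ['n=2898 px=(427,234) z=0.1259 mean=[ 0.4854 -0.3111] rect=(486,-311,44x51,72) circ=(485,-313,d52)']
```

Emit:
jog_arm --gripper '[0.8,0.8,0.8,0.8,0.3,0.3,0.3,0.3]' --pt "0 0.3 -4" --pt "0 0.3 -8" --pt "0 0.3 -10.6" --pt "0 0.3 -10.6" --pt "0 0.3 -10.6" --pt "0 0.3 -10.6" --pt "0 0.3 -10.6" --pt "0 0.3 -10.6" --twist '[0,0,0,0,0,0,0,0]'

```text
clock: 30.95
tcp_pos: [0.4045, -0.3128, 0.0897]
orientation: [0.002, 0.596, 0.803, 0.0]
wrist_force: [1.2, 0.1, 6.0]
finger_gap: 0.0497
grip_force: 41.4
```

Emit:
jog_arm --gripper '[0.3,0.3,0.3,0.3,0.3,0.3,0.3,0.3]' --pt "0 0 1.5" --pt "0 0 5" --pt "0 0 9" --pt "0 0 13" --pt "1.2 4 13" --pt "2.8 9 13" --pt "4.5 14 13" --pt "6.2 19 13" --twist '[0,0,0,0,0,0,0,0]'

```text
clock: 31.95
tcp_pos: [0.4652, -0.1205, 0.2188]
orientation: [-0.0, 0.596, 0.803, -0.0]
wrist_force: [0.4, -0.0, -1.9]
finger_gap: 0.0495
grip_force: 41.4
```

Emit:
jog_arm --gripper '[0.3,0.3,0.3,0.3,0.3,0.3,0.3,0.3]' --pt "1.6 5 0" --pt "3.3 10 0" --pt "4.7 14.5 0" --pt "5.3 17 0" --pt "5.3 17 -3" --pt "5.3 17 -7" --pt "5.3 17 -10" --pt "5.3 17 -10" --twist '[0,0,0,0,0,0,0,0]'

```text
clock: 32.95
tcp_pos: [0.5158, 0.0481, 0.1163]
orientation: [-0.003, 0.596, 0.803, -0.002]
wrist_force: [0.0, 1.1, -1.7]
finger_gap: 0.0502
grip_force: 41.6
```

Run:
```python
from m import *; from st import *
st()
c=cam('wrist'); W=cloud(c); s=env.get_state()['tcp_pos']
m=(np.hypot(W[...,0]-s[0],W[...,1]-s[1])<.05)&(c['image'].min(2)>90)&(abs(W[...,2]-s[2]-.022)<.008)
P=W[m]; zt=np.percentile(P[:,2],50); P=P[abs(P[:,2]-zt)<.003]; print(zt,cv2.minAreaRect((P[:,:2]*1000).astype(np.float32)))
```

```text
t 32.95 tcp [0.5158 0.0481 0.1163] yawY 16.8 gap 0.0502 F [ 0.   1.1 -1.7] q6 1.22
0.13884209191266467 ((515.1715698242188, 53.99079895019531), (49.671817779541016, 50.27103805541992), 13.352357864379883)
```

Emit:
jog_arm --gripper '[0.3,0.3,0.3,0.3,0.8,0.8,0.8,0.8]' --pt "0.2 0.2 -1" --pt "0.3 0.2 -1.7" --pt "0.3 0.2 -2.2" --pt "0.3 0.2 -2.2" --pt "0.3 0.2 -2.2" --pt "0.3 0.2 -2.2" --pt "0.3 0.2 2" --pt "0.3 0.2 7" --twist '[0,0,0,0,0,0,0,0]'

```text
clock: 34.0
tcp_pos: [0.5207, 0.05, 0.1888]
orientation: [-0.001, 0.596, 0.803, -0.001]
wrist_force: [0.3, 0.1, 1.0]
finger_gap: 0.0682
grip_force: 0.0
```

Run:
```python
from m import *; from st import *
st(); c=cam('wrist'); W=cloud(c)
print(blob(c,W,.1125,.1235,(.45,.65),(0,.12)),blob(c,W,.1,.1115,(.45,.65),(-.15,0)))
```

```text
t 34.0 tcp [0.5207 0.05   0.1888] yawY 16.8 gap 0.0682 F [0.3 0.1 1. ] q6 1.22
['n=4277 px=(320,200) z=0.1181 mean=[0.519  0.0572] rect=(519,57,50x51,13) circ=(519,56,d69)'] ['n=2814 px=(307,319) z=0.1065 mean=[ 0.5415 -0.0568] rect=(542,-57,57x59,17) circ=(542,-57,d61)']
```

Emit:
jog_arm --gripper '[0.8,1,1,1,1,1,1,1]' --pt "0 0 4" --pt "-0.3 -4.5 4" --pt "-0.8 -9.5 4" --pt "-1.3 -14.5 4" --pt "-1.8 -20 4" --pt "-2.3 -26 4" --pt "-2.8 -32 4" --pt "-3.2 -36 4" --twist '[10,20,31,42,52,63,74,84]'

```text
clock: 35.05
tcp_pos: [0.4891, -0.3125, 0.2286]
orientation: [0.0, -0.076, 0.997, -0.0]
wrist_force: [0.4, 0.5, 0.0]
finger_gap: 0.0856
grip_force: 0.0
```

Emit:
jog_arm --gripper '[1,1,1,1,1,1,1,1]' --pt "0 -0.5 0" --pt "0 -0.5 0" --pt "0 -0.5 -3" --pt "0 -0.5 -3" --pt "0 -0.5 -3" --pt "0 -0.5 -3" --pt "0 -0.5 -3" --pt "0 -0.5 -3" --twist '[1,1,1,1,1,1,1,1]'

```text
clock: 36.05
tcp_pos: [0.4896, -0.3151, 0.1988]
orientation: [0.0, -0.082, 0.997, -0.0]
wrist_force: [0.2, -0.5, 0.9]
finger_gap: 0.0854
grip_force: 0.0
```

Run:
```python
from m import *; from st import *
st(); c=cam('wrist'); W=cloud(c)
print(blob(c,W,.118,.135,(.42,.56),(-.42,-.2)))
```

```text
t 36.05 tcp [ 0.4896 -0.3151  0.1988] yawY 99.4 gap 0.0854 F [ 0.2 -0.5  0.9] q6 -0.87
['n=3081 px=(322,203) z=0.1260 mean=[ 0.4856 -0.3147] rect=(486,-314,49x49,51) circ=(486,-315,d50)']
```

Emit:
jog_arm --gripper '[1,1,1,1,0.3,0.3,0.3,0.3]' --pt "-0.3 0 -4" --pt "-0.3 0 -8" --pt "-0.3 0 -10.1" --pt "-0.3 0 -10.1" --pt "-0.3 0 -10.1" --pt "-0.3 0 -10.1" --pt "-0.3 0 -10.1" --pt "-0.3 0 -10.1" --twist '[2,2,2,2,2,2,2,2]'

```text
clock: 37.1
tcp_pos: [0.4873, -0.3155, 0.099]
orientation: [0.001, -0.099, 0.995, -0.001]
wrist_force: [-0.4, 2.8, 5.4]
finger_gap: 0.0471
grip_force: 40.9
```

Emit:
jog_arm --gripper '[0.3,0.3,0.3,0.3,0.3,0.3,0.3,0.3]' --pt "0 0 1.5" --pt "0 0 5" --pt "0 0 9" --pt "0 0 13" --pt "-0.1 4 13" --pt "-0.1 9 13" --pt "-0.2 14 13" --pt "-0.2 19 13" --twist '[0,0,0,0,0,0,0,0]'

```text
clock: 38.1
tcp_pos: [0.4841, -0.1236, 0.2281]
orientation: [0.0, -0.099, 0.995, -0.0]
wrist_force: [1.2, -0.4, -2.3]
finger_gap: 0.0472
grip_force: 41.8
```

Emit:
jog_arm --gripper '[0.3,0.3,0.3,0.3,0.3,0.3,0.3,0.3]' --pt "0 5 0" --pt "0 9 0" --pt "0 11.1 0" --pt "0 11.1 -3" --pt "0 11.1 -6" --pt "0 11.1 -9" --pt "0 11.1 -10" --pt "0 11.1 -10" --twist '[0,0,0,0,0,0,0,0]'

```text
clock: 39.1
tcp_pos: [0.4842, -0.014, 0.1275]
orientation: [-0.0, -0.099, 0.995, 0.0]
wrist_force: [0.3, 0.5, -1.1]
finger_gap: 0.0472
grip_force: 42.0
```

Run:
```python
from m import *; from st import *
st()
c=cam('wrist'); W=cloud(c); s=env.get_state()['tcp_pos']
m=(np.hypot(W[...,0]-s[0],W[...,1]-s[1])<.045)&(c['image'].min(2)>90)&(abs(W[...,2]-s[2]-.026)<.008)
P=W[m]; zt=np.percentile(P[:,2],50); P=P[abs(P[:,2]-zt)<.003]; print(zt,cv2.minEnclosingCircle((P[:,:2]*1000).astype(np.float32)))
```

```text
t 39.1 tcp [ 0.4842 -0.014   0.1275] yawY 101.4 gap 0.0472 F [ 0.3  0.5 -1.1] q6 -0.39
0.15473809229433294 ((487.8093566894531, -20.669124603271484), 31.381046295166016)
```

Emit:
jog_arm --gripper '[0.3,0.3,0.3,0.3,0.8,0.8,0.8,0.8]' --pt "0 0 -1" --pt "0 0 -1.8" --pt "0 0 -2.4" --pt "0 0 -2.4" --pt "0 0 -2.4" --pt "0 0 -2.4" --pt "0 0 2" --pt "0 0 7" --twist '[0,0,0,0,0,0,0,0]'

```text
clock: 40.15
tcp_pos: [0.4835, -0.0139, 0.1973]
orientation: [-0.001, -0.099, 0.995, 0.0]
wrist_force: [1.6, -0.8, 0.3]
finger_gap: 0.0681
grip_force: 0.0
```

Emit:
jog_arm --gripper '[0.8,0.8,0.8,0.8,0.8,0.8,0.8,0.8]' --pt "0 0 4" --pt "0 0 8" --pt "0 -4 9" --pt "-1 -9 9" --pt "-2 -14 9" --pt "-3 -19 9" --pt "-4 -24 9" --pt "-4 -28 9" --twist '[0,0,0,0,0,0,0,0]'

```text
clock: 41.15
tcp_pos: [0.4436, -0.296, 0.2871]
orientation: [-0.0, -0.099, 0.995, 0.0]
wrist_force: [0.7, -0.3, -0.6]
finger_gap: 0.0682
grip_force: 0.0
```

Run:
```python
from m import *; from st import *
st()
for n in ['top','scene']:
    c=cam(n); save(c,f'pics/{n}9.png'); W=cloud(c); print(n); X=(.4,.6)
    for t,a in [('jar',(.126,.14,X,(-.06,.03))),('can',(.1125,.1235,X,(.01,.12))),('tub',(.1,.1115,X,(-.12,-.02))),('pot',(.105,.117,X,(.25,.38))),('dish',(.019,.03,X,(-.15,.12)))]:
        for o in blob(c,W,*a): print(t,o)
```

```text
t 41.15 tcp [ 0.4436 -0.296   0.2871] yawY 101.3 gap 0.0682 F [ 0.7 -0.3 -0.6] q6 -0.94
top
jar n=402 px=(316,228) z=0.1324 mean=[ 0.485  -0.0114] rect=(486,-11,47x47,86) circ=(485,-11,d49)
can n=524 px=(284,216) z=0.1182 mean=[0.5187 0.0562] rect=(519,56,51x50,13) circ=(519,56,d68)
tub n=520 px=(336,203) z=0.1068 mean=[ 0.5413 -0.0589] rect=(542,-59,57x56,40) circ=(541,-59,d58)
pot n=367 px=(167,220) z=0.1113 mean=[0.5278 0.3121] rect=(528,313,46x47,90) circ=(528,313,d49)
dish n=204 px=(354,249) z=0.0243 mean=[ 0.4461 -0.0975] rect=(445,-97,35x35,85) circ=(446,-98,d38)
dish n=191 px=(287,267) z=0.0246 mean=[0.4159 0.06  ] rect=(416,59,35x30,86) circ=(415,60,d37)
scene
jar n=199 px=(300,173) z=0.1320 mean=[ 0.4887 -0.015 ] rect=(489,-15,47x47,62) circ=(489,-15,d51)
can n=271 px=(328,176) z=0.1183 mean=[0.5228 0.0521] rect=(523,52,53x53,13) circ=(523,53,d69)
tub n=17 px=(298,185) z=0.1039 mean=[ 0.5001 -0.0293] rect=(500,-30,22x8,48) circ=(499,-30,d22)
tub n=304 px=(294,200) z=0.1068 mean=[ 0.5461 -0.0633] rect=(546,-63,54x57,64) circ=(546,-64,d60)
pot n=159 px=(405,149) z=0.1113 mean=[0.5316 0.3082] rect=(532,309,45x51,37) circ=(531,309,d52)
dish n=69 px=(313,172) z=0.0242 mean=[0.4177 0.0596] rect=(419,61,27x37,74) circ=(418,58,d38)
dish n=110 px=(269,198) z=0.0243 mean=[ 0.4483 -0.1013] rect=(448,-101,37x36,14) circ=(449,-101,d41)
dish n=16 px=(334,200) z=0.0238 mean=[0.5408 0.0653] rect=(541,65,6x28,12) circ=(540,65,d28)
dish n=19 px=(292,223) z=0.0235 mean=[ 0.5581 -0.0782] rect=(557,-79,28x9,41) circ=(554,-76,d28)
```

View pics/scene9.png

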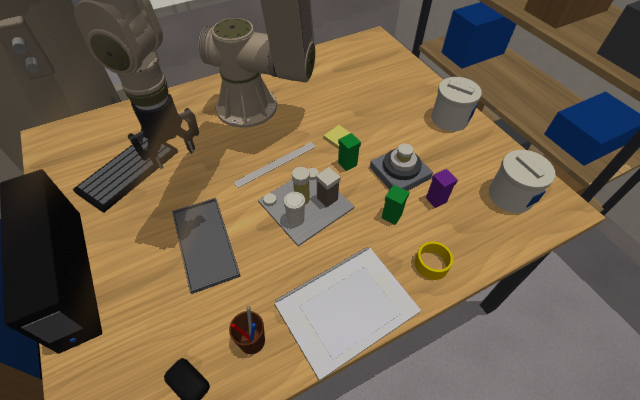

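The pot is on the detector at (404,153), and the three containers are back within about 3 mm of where they started. The dishes are unmoved and the arm is clear of everything.

```bash
python3 -c "
from workcell import env
print(env.hand_in())"
```

```text
the job is handed in; nothing more can be done
None
```

The job is handed in, with no verdict returned: the pot stands about 1 mm off the middle of the detector top, the three containers are back within about 3 mm of where they started, the two dishes have not moved, and it took about 41 s of the 147 s allowed.

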